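# Open the tight button jar in the jar holder and keep hold of its cap

## Task

I need a button out of the square glass jar, but its red cap is tight: stand the jar upright and fully down in the square pocket of the raised jar holder so that it cannot turn, then unscrew the cap (counter-clockwise seen from above), stopping as soon as the thread lets go. Lift the cap straight off and finish still holding it in the gripper, level and straight over the open mouth, about 2 cm clear of the rim, ready to go straight back on; the jar stays seated in the holder. Leave the blue thread spool, the tape measure and the brown tape roll where they are.

Things in the scene. Friction and masses are not known exactly. Their poses are not given: they have to be found in the camera images.
- jar_center (a point): Clear square glass jar of coloured buttons, loose, upright, about 0.3 kg with its red cap: 58 x 58 mm with flat sides up to 50 mm (x, y axes square to the sides, z up), shoulder to 56 mm, round neck 37 mm across up to the rim at 79 mm; 84 mm high over the cap. This point: on its axis 38 mm above its underside, a good height to grip the flat sides; the cap's top is 46 mm above it.
- jar_mouth (a point): Centre of the jar's mouth: on its axis at the rim, 79 mm above the jar's underside; z along the jar's axis. The freed cap lifts straight off; its lower edge clears the rim once cap_center is 11 mm above this point.
- cap_center (a point): Red ribbed screw cap on the jar, 55 mm across, 22 mm high; this point is its centre, half-way up. Closed it lies 73 mm above the jar's underside, 23 mm above the top of the jar's square sides. Tight: 0.4 N m at first, easing off (grip 30 N or more). Unscrews counter-clockwise, rising 3 mm; the thread lets go at about 61 degrees, 80 is safely free, at 100 it meets the next thread start.
- cap_mark (a point): A white index mark on top of the cap, 20 mm out from its axis. On the closed cap it lies along the jar's x axis (in the +x direction from the cap's centre); it shows how far the cap has been turned against the jar.
- holder_seat (a point): Raised jar holder, fixed to the table: grey square pocket on a short stem, dark round foot 122 mm across. Pocket 62 mm wide inside (2 mm play on each side of the jar), about 75 mm outside; flared lip 16 mm above its floor. This point: middle of the pocket's floor, 40 mm above the table; x, y axes square to its walls. With the jar seated, jar_center is 38 mm above this point.
- blue_spool: Blue thread spool, loose, a bystander to be left alone; origin at the centre of its underside. 29 mm across, 50 mm high, standing.
- tape_measure: Yellow tape measure, loose, a bystander to be left alone; origin at the centre of its underside. 31 x 78 mm, 54 mm high, standing.
- brown_tape: Brown packing-tape roll, loose, a bystander to be left alone; origin at the centre of its underside. 92 mm across, 48 mm high, lying flat.
Not all that is in view belongs to the job. What is shaped like the part that bears cap_center but grey is not meant.

How it is judged:
On the way, in this order (a step that is already met when the one before it is completed fails the run):
1. the closed jar stands upright, fully down in the holder's pocket (horizontal distance between jar_center and holder_seat below 0.006 m and z of jar_center in the frame of holder_seat below 0.042 m and angle between jar_center's own z axis and vertical below 0.07 rad and z of cap_center in the frame of jar_mouth below 0 m and y of cap_mark in the frame of jar_center below 0.01 m), for 0.2 s.
2. the cap has been turned counter-clockwise until its thread lets go (more than 55 degrees against the jar), the jar seated (horizontal distance between jar_center and holder_seat below 0.006 m and z of jar_center in the frame of holder_seat below 0.042 m and angle between jar_center's own z axis and vertical below 0.07 rad and y of cap_mark in the frame of jar_center above 0.0164 m), for 0.1 s.
At the end, for the whole second after the job is handed in: Gripper still holding the cap at rest, level (0.15 rad), axis within 12 mm of the jar's, lower edge 6 to 40 mm above the rim, touching only the fingers; open jar upright, fully down in the pocket (within 6 mm of its middle, 4 mm of its floor); spool, tape measure, tape roll moved under 20 mm (horizontal distance between jar_center and holder_seat below 0.006 m and z of jar_center in the frame of holder_seat below 0.042 m and angle between jar_center's own z axis and vertical below 0.07 rad and z of cap_center in the frame of jar_mouth between 0.017 and 0.051 m and horizontal distance between cap_center and jar_mouth below 0.012 m and angle between cap_center's own z axis and vertical below 0.15 rad and contact force between the fingers and cap above 1 N and contact force between cap and jar below 0.1 N and contact force between cap and holder below 0.1 N and linear speed of cap below 0.03 m/s and distance of each of blue_spool, tape_measure, brown_tape from where it was at the start of the episode below 0.02 m); the arm keeps its last pose, push and grip.
It fails at once if the cap is turned on past the point where the thread lets go (more than 112 degrees against the jar) while still down on it (x of cap_mark in the frame of jar_center below -0.0075 m and z of cap_center in the frame of jar_mouth below 0.008 m).
It fails at once if the cap comes off while the jar is not seated in the holder (z of cap_center in the frame of jar_mouth above 0.011 m and not (horizontal distance between jar_center and holder_seat below 0.006 m and z of jar_center in the frame of holder_seat below 0.042 m and angle between jar_center's own z axis and vertical below 0.07 rad)).
It fails at once if the jar is tipped over (angle between jar_center's own z axis and vertical above 0.5 rad).
It fails at once if the spool, the tape measure or the tape roll are pushed out of place (more than 20 mm) (distance of any of blue_spool, tape_measure, brown_tape from where it was at the start of the episode above 0.02 m).
It also fails if it takes over 61 s, if anything falls off the work surface, if the arm or the gripper's body presses on something with over 40 N, if the wrist force passes 120 N, or if a joint passes its speed limit or range.

## Robot

A 6-joint arm with a two-finger parallel gripper is mounted at the origin on a cart in front of the work surface, level with it; the furniture and walls round the work are solid. World frame = base frame: x ahead of the robot, y to its left, z up, the work surface at z = 0. Lengths are in m, angles in rad, forces in N, time in s.
With the tool pointing down it reaches from about 0.35 to 0.775 m from the base axis. Payload 7.3 kg.
Tool frame: the origin (TCP) lies at the very end of the fingers, on their centre line; the grasp point (between the pads) lies 19 mm behind it; z points along the fingers, y is the line along which they close (so a half turn about z gives the same grasp; the last joint's range is limited). The gripper opens to 92 mm and grips with 3 to 60 N. Pads are 19 mm wide; open, the fingers measure 130 mm over their backs; the gripper's body (75 mm by 190 mm) begins 47 mm behind the grasp point.
Start: joints at [-1.305, 0.342, 1.524, -0, 1.275, -0.146], TCP at [0.21, -0.481, 0.227] pointing down, gripper open.
Joint ranges: [-2.53, 2.53], [-0.77, 2.02], [0.04, 2.7], [-1, 4.14], [0.28, 2.66], [-3.11, 3.11]. Speed limits (rad/s): [2.57, 2.57, 3.14, 3.14, 3.14, 3.14].

## Interface

Orientations are given as [roll, pitch, yaw] about the fixed x, y, z axes, in that order (R = Rz(yaw) Ry(pitch) Rx(roll)).
In Python, from cell import robot gives the robot as it stands.
- The arm moves only by the tool apply_moves, never from a script. Its argument "motion" is text: rows parted by semicolons, each of 7 numbers parted by spaces: the opening in per cent of the stroke, from 0 (shut) to 100 (fully open), then the shift along the tool's x, y, z in cm, then the turn, a rotation vector about the tool's x, y, z in rad. A call has 1 to 20 rows; each row shifts and turns the commanded pose from where the row before left it, along the tool's axes as they then stand; what a row does not reach is not made up. A row lasts 1/8 s, in which the tool goes at most 62.5 mm and 10.7 degrees, less where a joint would pass 70% of its speed; a pose out of reach is approached as far as the arm can. A call with a gripper value outside its range is refused whole. The fingers move at their own pace and stop on an object; "force" is the grip in N (left out, the last holds). Time passes only in rows, so rows that do not move let the fingers close. It gives the time, the measured TCP pose, the force, the opening and the grip force at its end, in the units of the state.
- robot.observe(): the state, without advancing time (a new reading comes with each control period).
- robot.read_camera(name): name is "scene" or "side" or "wrist"; returns a dict with "img" (400x640x3 uint8, red, green, blue), "fovy" (degrees; the focal length in pixels is half the picture's height over the tangent of half this angle, whatever the lens; pixels are square), "cx", "cy" (the principal point, pixels), "k1" (the pictures are not rectified: a ray, as slopes to the right and down, at radius r is drawn at 1 + k1 r^2 times it, then the intrinsics apply), "R" (3x3) and "t" (3): a world point X has camera coordinates R X + t; the wrist camera has in their place "hand_eye" (4x4, takes a point from camera to tool coordinates, whose origin is the TCP and whose axes are the flange's). Camera axes: x right, y down, z forward; pixel columns grow to the right and rows downward; lengths in m; the calibration is good to about 2 mm. A picture is of the moment at which its call begins: read the wrist's pose just before it. There is no depth.
- robot.hand_in(): hands the job in; it is judged then, once.
Trained networks look in a picture, given as the dict that the camera call returned (one of the last four; its "shot" number tells which), for a name from the list of things; names that differ only in an ending like _2 or _b are one class to them, and where a whole thing is asked for, a point or a joint stands for the part that bears it (a point fixed in the world has none). Each returns a list of dicts, best first, with "score" (0 to 1); they miss things now and then, are a little off and sometimes report something else, mostly with a low value. They report only what shows in the picture. A call takes as long as a camera call. They do not tell look-alikes from the thing itself.
- robot.search_frame(target, picture): "centre" ([x, y, z] in m, in world coordinates, good to about 4 mm: the middle of the surface that is visible of it).
- robot.trace(target, picture): "pixels" (400x640 bool, what is visible of it).
The state is a dict: "time": time; "qpos": joint angles; "qvel": joint speeds; "joint_efforts": joint torques, N m; "tool_pos": TCP position; "tool_rot": TCP orientation; "contact_force": force on the tool from outside, world axes, zero at the start; "torque": the same for the moment, N m; "opening": finger opening in m; "grip_force": force on a finger pad.
Only numpy, scipy, OpenCV 4.12 (cv2) and the standard library are available. Lean on these libraries where they do the work, as an engineer would, in place of code of your own. Each camera call takes 0.05 s, during which the arm holds its last target. There are 200 camera calls.

## Working session

There is one attempt and no reset: what is moved stays moved. The work goes in short steps, Python scripts to look and compute and a tool call to move; the robot and the scene stay as the last step left them, time stands still between calls to the robot, and variables do not carry over. Pictures are saved under pics/ and viewed, at most 10 in all, crops included, and the job is handed in when it is done.

Besides the shell and the picture viewer there is one more tool, called after "Call:" as name(argument=value, ...), one argument or row to a line, values as JSON. apply_moves: Moves the arm, as the interface text tells. Its arguments: {"type":"object","properties":{"motion":{"type":"string"},"force":{"type":"number"}},"required":["motion"]}

```bash
mkdir -p pics; cat > h.py <<'E'
import numpy as np, cv2
from cell import robot
from scipy.spatial.transform import Rotation as Ro
def save(n,im): cv2.imwrite('pics/'+n,cv2.cvtColor(im,cv2.COLOR_RGB2BGR))
def fpx(c): return c['img'].shape[0]/2/np.tan(np.radians(c['fovy'])/2)
def ext(c,s=None):
    if 'R' in c: return np.array(c['R']),np.array(c['t'])
    T=np.eye(4);T[:3,:3]=Ro.from_euler('xyz',s['tool_rot']).as_matrix();T[:3,3]=s['tool_pos']
    M=np.linalg.inv(T@np.array(c['hand_eye'])); return M[:3,:3],M[:3,3]
def proj(c,X,s=None):
    R,t=ext(c,s);p=np.atleast_2d(X)@R.T+t;q=p[:,:2]/p[:,2:];r2=(q**2).sum(1,keepdims=True)
    return q*(1+c['k1']*r2)*fpx(c)+[c['cx'],c['cy']]
def plane(c,uv,z,s=None):
    R,t=ext(c,s);d=(np.atleast_2d(uv)-[c['cx'],c['cy']])/fpx(c);q=d.copy()
    for _ in range(20): q=d/(1+c['k1']*(q**2).sum(1,keepdims=True))
    D=np.c_[q,np.ones(len(q))]@R;o=-R.T@t
    return o+D*((z-o[2])/D[:,2:])
E
python3 - <<'E'
from h import *
print(robot.observe())
for n in ('scene','side'):
    c=robot.read_camera(n);save(n+'0.png',c['img']);print(n,c['fovy'],c['k1'],-np.array(c['R']).T@c['t'])
    for t in ('jar_center','cap_center','holder_seat','cap_mark','blue_spool','tape_measure','brown_tape'):
        for r in robot.search_frame(t,c)[:3]: print(t,np.round(r['centre'],3),round(r['score'],2),proj(c,r['centre']).round())
E
```

```text
{'time': 0.0, 'qpos': array([-1.30502831e+00,  3.42720110e-01,  1.52503624e+00, -1.37980425e-05,
        1.27542788e+00, -1.46061487e-01]), 'qvel': array([-0.00198156,  0.00073042,  0.00241607, -0.00118714, -0.00245302,
       -0.00076842]), 'joint_efforts': array([ 1.27474144e-03, -4.31235838e+01, -2.44222194e+01,  7.17946119e-02,
        5.58925141e-02, -1.27024468e-04]), 'tool_pos': array([ 0.21002416, -0.48069463,  0.22603963]), 'tool_rot': array([-3.14001610e+00, -2.18588633e-04,  4.11833361e-01]), 'contact_force': array([-0.1434105 ,  1.1683512 , -0.41645873]), 'torque': array([0.05597126, 0.02464673, 0.00637607]), 'grip_force': 0.0, 'opening': 0.09150636412670965}
scene 46.362441043501164 -0.06394160046124468 [ 0.02330444 -1.08615272  0.71363764]
jar_center [0.517 0.153 0.032] 0.84 [[286. 207.]]
holder_seat [ 0.521 -0.072  0.037] 0.97 [[319. 238.]]
cap_mark [0.521 0.163 0.078] 0.71 [[285. 193.]]
cap_mark [0.452 0.083 0.018] 0.55 [[276. 225.]]
cap_mark [ 0.521 -0.072  0.04 ] 0.28 [[319. 237.]]
blue_spool [ 0.684 -0.069  0.037] 0.69 [[368. 224.]]
brown_tape [ 0.476 -0.304  0.034] 0.72 [[346. 288.]]
side 47.381065829336634 -0.042169129804668117 [0.5588035  0.97036388 0.7040995 ]
jar_center [0.528 0.199 0.036] 0.78 [[334. 246.]]
cap_center [0.479 0.285 0.02 ] 0.69 [[358. 279.]]
cap_center [0.527 0.186 0.077] 0.62 [[336. 228.]]
cap_center [0.437 0.105 0.02 ] 0.56 [[371. 226.]]
holder_seat [ 0.514 -0.032  0.037] 0.73 [[339. 188.]]
holder_seat [0.53  0.186 0.087] 0.63 [[335. 224.]]
cap_mark [0.482 0.283 0.019] 0.86 [[357. 279.]]
cap_mark [0.529 0.184 0.083] 0.76 [[335. 225.]]
cap_mark [0.436 0.107 0.017] 0.65 [[372. 227.]]
blue_spool [ 0.689 -0.048  0.034] 0.78 [[273. 185.]]
tape_measure [0.445 0.409 0.045] 0.73 [[382. 318.]]
tape_measure [ 0.686 -0.05   0.033] 0.67 [[274. 185.]]
brown_tape [ 0.472 -0.264  0.035] 0.83 [[351. 147.]]
```

```bash
python3 - <<'E'
import cv2,numpy as np
a=cv2.imread('pics/scene0.png');b=cv2.imread('pics/side0.png')
A=cv2.resize(a[150:320,220:420],(800,680));B=cv2.resize(b[130:360,250:430],None,fx=3,fy=3)
cv2.imwrite('pics/v1.png',cv2.resize(np.hstack([cv2.resize(a[160:310,230:400],(400,353),interpolation=2),cv2.resize(b[130:360,250:430],(276,353),interpolation=2)]),(800,418)))
E
```

```text
(no output)
```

View pics/side0.png

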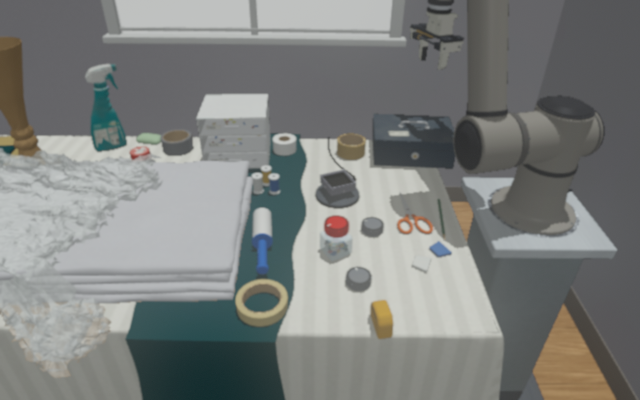

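View pics/v1.png

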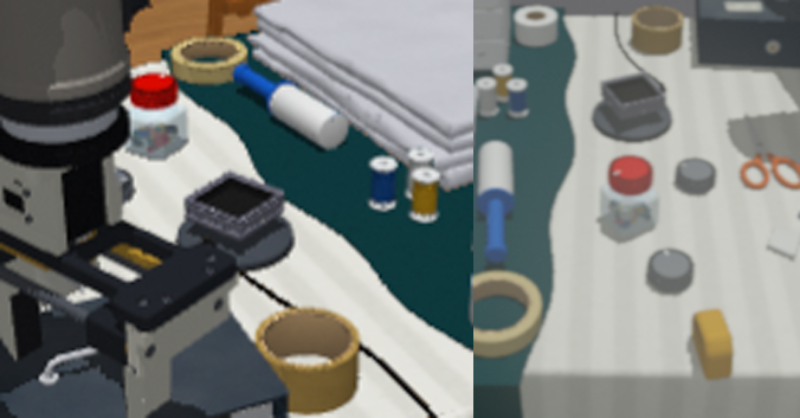

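The side view shows the red-capped jar at about (336,240) and the holder at (338,188). Two loose grey look-alike caps are at (372,227) and (358,279). The red cap sits on the jar, so that is the one meant. Next I'll look from above with the wrist camera.

```bash
cat >> h.py <<'E'
def shift(P,yaw=None):
    s=robot.observe();R=Ro.from_euler('xyz',s['tool_rot'])
    print('tool',s['tool_pos'].round(4),s['tool_rot'].round(4),'q',s['qpos'].round(3),'t',s['time'])
    print('shift cm',(R.inv().apply(np.array(P)-s['tool_pos'])*100).round(2))
    if yaw is not None:
        print('rotvec',(R.inv()*Ro.from_euler('xyz',[np.pi,0,yaw])).as_rotvec().round(4))
E
python3 - <<'E'
from h import *
c=robot.read_camera('wrist');print(c['fovy'],c['k1'],np.round(c['hand_eye'],3))
shift([0.50,0.06,0.36],0)
E
```

```text
69.07977237749421 0.008379006112295936 [[-0.    -0.965 -0.262  0.071]
 [ 1.    -0.     0.    -0.001]
 [-0.    -0.262  0.965 -0.157]
 [ 0.     0.     0.     1.   ]]
tool [ 0.2101 -0.4811  0.2268] [3.1414 0.     0.4117] q [-1.305  0.342  1.524 -0.     1.275 -0.146] t 0.85
shift cm [ 48.22 -37.99 -13.33]
rotvec [2.000e-04 0.000e+00 4.117e-01]
```

Call:
apply_moves(
  motion="100 4.2 -3.1 -0.6 0 0 0;100 4.2 -3.1 -0.6 0 0 0;100 4.2 -3.1 -0.6 0 0 0;100 4.2 -3.1 -0.6 0 0 0;100 4.2 -3.1 -0.6 0 0 0;100 4.2 -3.1 -0.6 0 0 0;100 4.2 -3.1 -0.6 0 0 0;100 4.2 -3.1 -0.6 0 0 0;100 4.2 -3.1 -0.6 0 0 0;100 4.2 -3.1 -0.6 0 0 0;100 4.2 -3.1 -0.6 0 0 0;100 4.2 -3.1 -0.6 0 0 0;100 0 0 0 0 0 0.103;100 0 0 0 0 0 0.103;100 0 0 0 0 0 0.103;100 0 0 0 0 0 0.103;100 0 0 0 0 0 0",
)

```text
time: 2.98
tool_pos: [0.5231, 0.0615, 0.2987]
tool_rot: [3.142, -0.0, 0.001]
contact_force: [-0.2, 0.4, -1.1]
opening: 0.0919
grip_force: 0.0
```

```bash
python3 - <<'E'
from h import *
s=robot.observe();c=robot.read_camera('wrist');save('w1.png',c['img']);np.savez('w1.npz',img=c['img'])
for t in ('jar_center','cap_center','holder_seat','cap_mark'):
    for r in robot.search_frame(t,c)[:4]: print(t,np.round(r['centre'],3),round(r['score'],2),proj(c,r['centre'],s).round())
print(s['tool_pos'],s['tool_rot'],s['qpos'])
E
```

```text
jar_center [0.544 0.15  0.045] 0.85 [[261. 162.]]
cap_center [0.442 0.096 0.021] 0.74 [[303. 225.]]
cap_center [0.484 0.274 0.024] 0.7 [[186. 199.]]
holder_seat [ 0.526 -0.049  0.042] 0.62 [[402. 174.]]
cap_mark [0.528 0.176 0.093] 0.83 [[234. 179.]]
cap_mark [0.486 0.269 0.025] 0.8 [[188. 198.]]
cap_mark [0.438 0.094 0.022] 0.63 [[304. 227.]]
[0.52311529 0.06153608 0.29869898] [ 3.14154309e+00 -1.31819467e-05  7.59430513e-04] [-2.84357362e-02  2.99597473e-01  1.38625489e+00 -4.94803613e-05
  1.45572567e+00  1.54160684e+00]
```

View pics/w1.png

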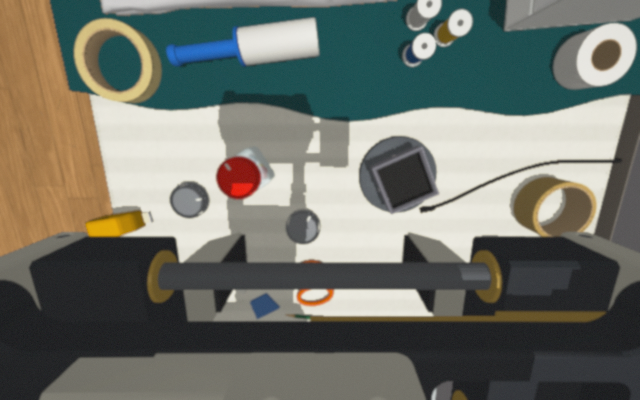

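The wrist view shows the red-capped jar at about (240,175), with its white mark near (228,167). The holder is at (402,178), rotated relative to the image. The grey caps are at (190,200) and (303,226). I'll enlarge the jar and holder to confirm.

```bash
python3 - <<'E'
from h import *
im=np.load('w1.npz')['img']
A=cv2.resize(im[140:210,200:290],(396,308),interpolation=cv2.INTER_CUBIC);B=cv2.resize(im[130:220,350:445],(396,375),interpolation=cv2.INTER_CUBIC)
A=cv2.copyMakeBorder(A,0,67,0,0,cv2.BORDER_CONSTANT)
save('v2.png',np.hstack([A,B]))
E
```

```text
(no output)
```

View pics/v2.png

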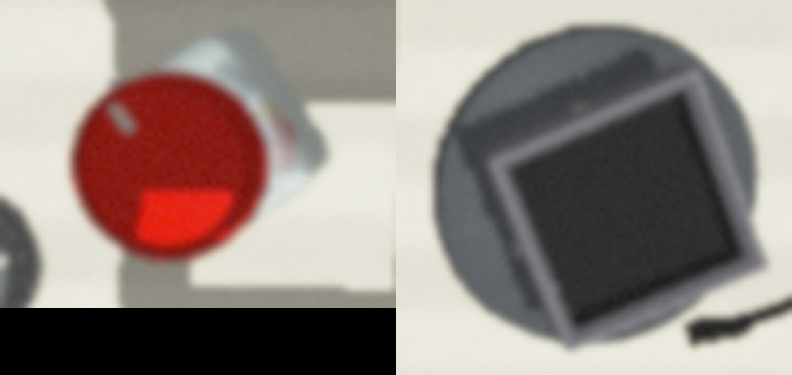

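Confirmed: the red cap is on the glass jar. Its mark is at px (227.7,166.8), and the holder's lip corners are at (372.6,168.4), (422.5,147.3), (438.5,193.1) and (392.2,213.3).

```bash
python3 - <<'E'
from h import *
s=robot.observe();c=robot.read_camera('wrist');im=c['img'].astype(int)
h=plane(c,[[372.6,168.4],[422.5,147.3],[438.5,193.1],[392.2,213.3]],0.056,s)
print(h.round(4),'centre',h.mean(0).round(4))
e=np.roll(h,-1,0)-h
print('len',np.linalg.norm(e,axis=1).round(4),'ang',(np.degrees(np.arctan2(e[:,1],e[:,0]))%90).round(1))
m=((im[...,0]>90)&(im[...,1]<60)&(im[...,2]<60)).astype(np.uint8);m[:, :200]=0;m[:,290:]=0;m[:130]=0;m[215:]=0
ct=max(cv2.findContours(m,0,1)[0],key=cv2.contourArea)
# fit cap silhouette: project cap cylinder (z .062-.084,r .0275) hull, search xy
from scipy.optimize import minimize
a=np.linspace(0,2*np.pi,60);ring=np.c_[np.cos(a),np.sin(a)]*.0275
def sil(xy,zb=0):
    P=np.vstack([np.c_[ring+xy,np.full(60,z+zb)] for z in(.062,.084)]);return cv2.convexHull(proj(c,P,s).astype(np.float32))
hull=cv2.convexHull(ct).astype(np.float32)
def cost(xy):
    p=sil(xy);return sum(cv2.pointPolygonTest(p,tuple(map(float,q[0])),True)**2 for q in hull)/len(hull)
r=minimize(cost,[.527,.178],method='Nelder-Mead',options=dict(xatol=1e-5));print('cap',r.x.round(4),r.fun**.5)
k=plane(c,[[227.7,166.8]],.084,s)[0];d=k[:2]-r.x;print('mark',k.round(4),np.linalg.norm(d),np.degrees(np.arctan2(d[1],d[0])))
t=robot.trace('jar_center',c)
if t:
    j=t[0]['pixels'];print(j.sum());np.save('jm.npy',j)
    ov=c['img'].copy();ov[j]=ov[j]//2+[0,100,0];
E
```

```text
[[ 0.5362 -0.0048  0.056 ]
 [ 0.5648 -0.0709  0.056 ]
 [ 0.5014 -0.0991  0.056 ]
 [ 0.4716 -0.0358  0.056 ]] centre [ 0.5185 -0.0527  0.056 ]
len [0.072  0.0694 0.07   0.0717] ang [23.4 24.  25.2 25.6]
cap [0.5264 0.1753] 1.827307626643498
mark [0.5421 0.1854 0.084 ] 0.018613500973729664 32.59806999687141
577
```

Call:
apply_moves(
  motion="100 0.1 -3.8 4.3 0 0 0;100 0.1 -3.8 4.3 0 0 0;100 0.1 -3.8 4.3 0 0 0;100 0 0 0 0 0 -0.095;100 0 0 0 0 0 -0.095;100 0 0 0 0 0 -0.095;100 0 0 0 0 0 -0.095;100 0 0 0 0 0 -0.095;100 0 0 0 0 0 -0.095;100 0 0 0 0 0 0",
)

```text
time: 4.58
tool_pos: [0.5262, 0.1755, 0.1697]
tool_rot: [3.142, 0.0, 0.569]
contact_force: [-0.7, 0.4, -0.3]
opening: 0.0919
grip_force: 0.0
```

```bash
python3 - <<'E'
from h import *
s=robot.observe();c=robot.read_camera('wrist');save('w2.png',c['img'])
print(s['tool_pos'],s['tool_rot'],proj(c,[[.5264,.1753,.084],[.5264,.1753,0]],s))
E
```

```text
[0.52617567 0.17549885 0.16966948] [3.14151749e+00 4.06063770e-05 5.69246432e-01] [[325.02869407 209.48013382]
 [324.75374679 189.03582517]]
```

View pics/w2.png

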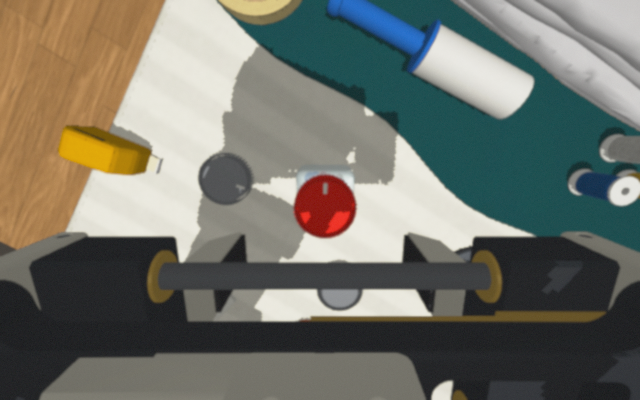

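The jar is square to the tool. The mark is straight up at (325,187), the cap is at (325,207), and the jar's far edge at row 168 is level. I'll refine the position.

```bash
cat >> h.py <<'E'
from scipy.optimize import minimize
def fitcap(c,s,x0,zc,box):
    im=c['img'].astype(int);m=((im[...,0]>80)&(im[...,1]<70)&(im[...,2]<70)).astype(np.uint8)
    k=np.zeros_like(m);k[box[1]:box[3],box[0]:box[2]]=1;m*=k
    hull=cv2.convexHull(max(cv2.findContours(m,0,1)[0],key=cv2.contourArea)).astype(np.float32)
    a=np.linspace(0,2*np.pi,60);ring=np.c_[np.cos(a),np.sin(a)]*.0275
    def cost(xy):
        p=cv2.convexHull(proj(c,np.vstack([np.c_[ring+xy,np.full(60,z)] for z in(zc-.011,zc+.011)]),s).astype(np.float32))
        return sum(cv2.pointPolygonTest(p,tuple(map(float,q[0])),True)**2 for q in hull)/len(hull)
    r=minimize(cost,x0,method='Nelder-Mead',options=dict(xatol=1e-5));return r.x,r.fun**.5
def mark(c,s,xy,ztop,r=.0225):
    "white-ish pixels on the cap top -> angle deg, radius"
    a=np.linspace(0,2*np.pi,60);p=proj(c,np.c_[np.c_[np.cos(a),np.sin(a)]*.0245+xy,np.full(60,ztop)],s)
    k=np.zeros(c['img'].shape[:2],np.uint8);cv2.fillPoly(k,[p.round().astype(np.int32)],1)
    im=c['img'].astype(int);v,u=np.nonzero((k>0)&(im[...,1]>75)&(im[...,2]>75))
    if len(u)<3: return None
    w=plane(c,np.c_[u,v].astype(float),ztop,s)[:,:2].mean(0)-xy
    return len(u),np.degrees(np.arctan2(w[1],w[0])).round(1),np.linalg.norm(w).round(4)
E
python3 - <<'E'
from h import *
s=robot.observe();c=robot.read_camera('wrist')
xy,e=fitcap(c,s,[.5264,.1753],.073,(285,160,370,242));print(xy,e,mark(c,s,xy,.084))
shift([*xy,.021])
r=robot.trace('jar_center',c);
if r:
    j=r[0]['pixels'];v,u=np.nonzero(j);print(u.min(),u.max(),v.min(),v.max())
    for z in(0,.05):print(plane(c,[[u.min(),v.min()],[u.max(),v.min()]],z,s))
E
```

```text
[0.52654348 0.17593745] 1.5415030659754037 (50, np.float64(31.3), np.float64(0.0187))
tool [0.5262 0.1755 0.1697] [ 3.1415e+00 -1.0000e-04  5.6810e-01] q [ 0.184  0.446  1.528 -0.     1.167  1.187] t 4.675
shift cm [ 0.05 -0.02 14.87]
296 354 165 191
[[0.53228014 0.21736186 0.        ]
 [0.56731944 0.16243985 0.        ]]
[[0.54041239 0.2168611  0.05      ]
 [0.57008718 0.17034764 0.05      ]]
```

Call:
apply_moves(
  motion="100 0.05 0 4.5 0 0 0;100 0 0 4.5 0 0 0;100 0 0 3.5 0 0 0;100 0 0 2.3 0 0 0;100 0 0 0 0 0 0;0 0 0 0 0 0 0;0 0 0 0 0 0 0;0 0 0 0 0 0 0;0 0 0 0 0 0 0;0 0 0 0 0 0 0;0 0 0 0 0 0 0",
  force=30,
)

```text
time: 6.1
tool_pos: [0.5269, 0.1758, 0.0223]
tool_rot: [3.141, -0.001, 0.57]
contact_force: [-0.4, 0.9, 6.0]
opening: 0.0576
grip_force: 30.0
```

Call:
apply_moves(
  motion="0 0 0 -3 0 0 0;0 0 0 -5 0 0 0;0 0 0 -5 0 0 0;0 0 0 -3 0 0 0;0 -3.82 2.9 0 0 0 0;0 -3.82 2.9 0 0 0 0;0 -3.82 2.9 0 0 0 0;0 -3.82 2.9 0 0 0 0;0 -3.82 2.9 0 0 0 0;0 -3.82 2.9 0 0 0 0;0 0 0 0 0 0 0.071;0 0 0 0 0 0 0.071;0 0 0 0 0 0 0;0 0 0 0 0 0 0",
)

```text
time: 7.85
tool_pos: [0.4272, -0.0941, 0.1814]
tool_rot: [-3.141, 0.001, 0.429]
contact_force: [0.0, 0.7, -2.3]
opening: 0.0579
grip_force: 30.0
```

```bash
python3 - <<'E'
from h import *
s=robot.observe();c=robot.read_camera('wrist');np.savez('w3.npz',img=c['img'],p=s['tool_pos'],r=s['tool_rot'])
print(s['tool_pos'],s['tool_rot'],s['opening'])
p=proj(c,[.5185,-.0527,.056],s)[0];print(p)
u,v=p.round().astype(int);u0=u-75;v0=max(0,v-75)
cr=c['img'][v0:v0+150,u0:u0+150];print(u0,v0,cr.shape);save('v3.png',cv2.resize(cr,None,fx=4,fy=4,interpolation=cv2.INTER_CUBIC))
print([ (r['centre'].round(3) if hasattr(r['centre'],'round') else r['centre'],r['score']) for r in robot.search_frame('cap_center',c)[:3]])
E
```

```text
[ 0.42723872 -0.09412834  0.18140015] [-3.14105400e+00  5.61981514e-04  4.29446933e-01] 0.05788698390141374
[325.12581202  91.42075789]
250 16 (150, 150, 3)
[([0.4652, 0.2525, 0.0132], 0.85), ([0.4353, -0.0861, 0.2437], 0.7)]
```

View pics/v3.png

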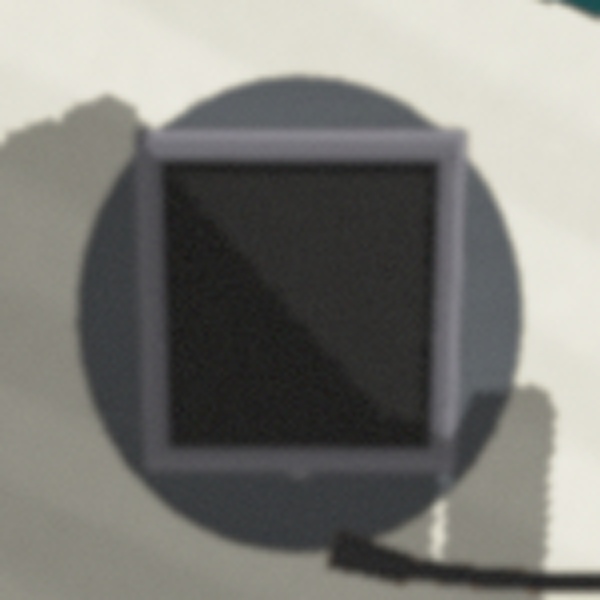

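```bash
python3 - <<'E'
from h import *
s=robot.observe();c=robot.read_camera('wrist')
f=lambda q:np.array(q)/4.+[250-.375,16-.375]
for q,z in (([[143,130],[466,130],[452,475],[150,470]],.056),([[163,162],[438,162],[434,447],[168,447]],.056),([[163,162],[438,162],[434,447],[168,447]],.040)):
    h=plane(c,f(q),z,s)[:,:2];e=np.roll(h,-1,0)-h
    print(h.mean(0).round(4),np.linalg.norm(e,axis=1).round(4),(np.degrees(np.arctan2(e[:,1],e[:,0]))%90).round(1))
for z in (0,.008):
    h=plane(c,f([[78,315],[523,315],[300,75],[300,550]]),z,s)[:,:2];print('foot',h.mean(0).round(4),np.linalg.norm(h[0]-h[1]),np.linalg.norm(h[2]-h[3]))
shift([.5185,-.0527,.18],np.radians(24.4))
E
```

```text
[ 0.5179 -0.0533] [0.0708 0.0735 0.0713 0.0723] [24.6 24.2 23.7 23.8]
[ 0.5175 -0.053 ] [0.0607 0.0607 0.0625 0.0607] [24.6 25.5 24.6 23.9]
[ 0.519  -0.0524] [0.0641 0.0642 0.066  0.0642] [24.6 25.5 24.6 23.9]
foot [ 0.52   -0.0518] 0.12160842430850362 0.12189940480415538
foot [ 0.5194 -0.0521] 0.11873387654757396 0.11901797892325168
tool [ 0.4274 -0.0942  0.1816] [-3.1415e+00  2.0000e-04  4.2890e-01] q [-0.392  0.23   1.819 -0.     1.092  0.75 ] t 8.0
shift cm [10.01  0.02  0.16]
rotvec [-0.0001  0.0002  0.003 ]
```

Call:
apply_moves(
  motion="0 5 0 0 0 0 0.003;0 5 0 0 0 0 0;0 0 0 0 0 0 0;0 0 0 4 0 0 0;0 0 0 3.6 0 0 0;0 0 0 1.8 0 0 0;0 0 0 1 0 0 0;0 0 0 0 0 0 0;0 0 0 0 0 0 0",
)

```text
time: 9.12
tool_pos: [0.519, -0.0532, 0.0786]
tool_rot: [3.14, -0.001, 0.425]
contact_force: [0.8, 0.4, -3.6]
opening: 0.058
grip_force: 30.0
```

Call:
apply_moves(
  motion="0 -0.05 0 0.3 0 0 0;0 0 0 0.3 0 0 0;0 0 0 0.2 0 0 0;0 0 0 0 0 0 0",
)

```text
time: 9.62
tool_pos: [0.518, -0.0532, 0.0695]
tool_rot: [-3.141, 0.0, 0.425]
contact_force: [-0.2, -0.4, -4.0]
opening: 0.0581
grip_force: 30.0
```

Call:
apply_moves(
  motion="0 0 0 0.25 0 0 0;0 0 0 0.25 0 0 0;0 0 0 0.2 0 0 0;0 0 0 0 0 0 0",
)

```text
time: 10.12
tool_pos: [0.518, -0.0533, 0.0626]
tool_rot: [-3.142, 0.0, 0.425]
contact_force: [-0.3, 0.1, -3.3]
opening: 0.0579
grip_force: 30.0
```

Call:
apply_moves(
  motion="0 0 0 0.1 0 0 0;0 0 0 0.1 0 0 0;0 0 0 0 0 0 0",
)

```text
time: 10.5
tool_pos: [0.5181, -0.0532, 0.0622]
tool_rot: [3.141, -0.001, 0.425]
contact_force: [-4.3, 1.0, 11.1]
opening: 0.0579
grip_force: 30.0
```

Call:
apply_moves(
  motion="0 0 0 -0.15 0 0 0;100 0 0 0 0 0 0;100 0 0 0 0 0 0;100 0 0 0 0 0 0;100 0 0 0 0 0 0;100 0 0 -4 0 0 0;100 0 0 -5 0 0 0;100 0 0 -5 0 0 0;100 0 0 0 0 0 0;100 0 0 0 0 0 0",
)

```text
time: 11.75
tool_pos: [0.5175, -0.0531, 0.2015]
tool_rot: [-3.141, 0.001, 0.425]
contact_force: [-0.2, -0.3, -0.1]
opening: 0.0917
grip_force: 0.0
```

```bash
python3 - <<'E'
from h import *
s=robot.observe();c=robot.read_camera('wrist');p=proj(c,[.5182,-.0528,.124],s)[0];print(s['tool_pos'],p)
u,v=p.round().astype(int)
xy,e=fitcap(c,s,[.5182,-.0528],.113,(u-45,v-50,u+45,v+40));print(xy,e,mark(c,s,xy,.124))
for z in (.113,.118,.128): print(z,fitcap(c,s,[.5182,-.0528],z,(u-45,v-50,u+45,v+40)))
d=robot.read_camera('side');A=cv2.resize(c['img'][v-70:v+50,u-75:u+75],(500,400),interpolation=2)
q=proj(d,[.518,-.053,.08])[0].round().astype(int);B=cv2.resize(d['img'][q[1]-40:q[1]+40,q[0]-30:q[0]+30],(300,400),interpolation=2)
save('v4.png',np.hstack([A,B]))
E
```

```text
[ 0.5175255  -0.0530916   0.20150908] [324.85011518 211.28201467]
[ 0.51731547 -0.05309494] 1.356054437746155 (49, np.float64(24.1), np.float64(0.0192))
0.113 (array([ 0.51731547, -0.05309494]), np.float64(1.356054437746155))
0.118 (array([ 0.51849852, -0.05250669]), np.float64(1.9299347996083025))
0.128 (array([ 0.52081943, -0.05130042]), np.float64(3.292410030209603))
```

View pics/v4.png

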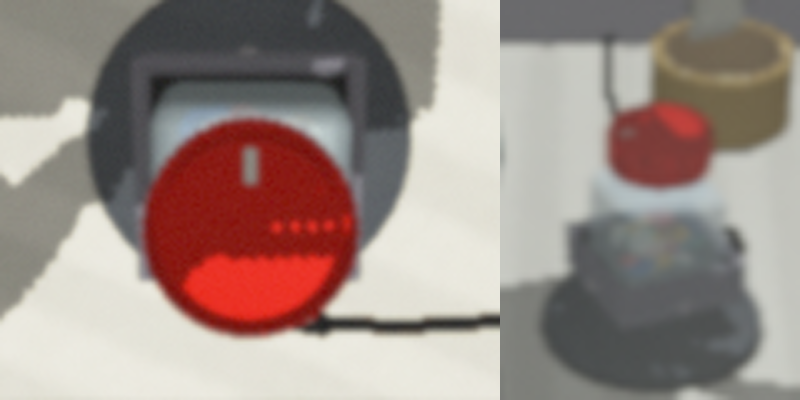

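The jar is seated, square in the pocket, with the cap closed and the mark at 24° in line with the jar. Now I'll grip the cap.

Call:
apply_moves(
  motion="100 0 0 4 0 0 0;100 0 0 4 0 0 0;100 0 0 1.5 0 0 0;100 0 0 0.7 0 0 0;100 0 0 0 0 0 0;0 0 0 0 0 0 0;0 0 0 0 0 0 0;0 0 0 0 0 0 0;0 0 0 0 0 0 0;0 0 0 0 0 0 0",
  force=50,
)

```text
time: 13.1
tool_pos: [0.5182, -0.0534, 0.1004]
tool_rot: [3.141, -0.0, 0.425]
contact_force: [0.0, -0.5, 1.4]
opening: 0.0542
grip_force: 50.0
```

Call:
apply_moves(
  motion="0 0 0 0 0 0 -0.12;0 0 0 -0.02 0 0 -0.12;0 0 0 -0.03 0 0 -0.12;0 0 0 -0.03 0 0 -0.12;0 0 0 0 0 0 0",
)

```text
time: 13.72
tool_pos: [0.5185, -0.0534, 0.1014]
tool_rot: [3.14, -0.0, 0.904]
contact_force: [0.6, -0.3, 4.0]
opening: 0.0546
grip_force: 50.0
```

```bash
python3 - <<'E'
from h import *
s=robot.observe();print(s['tool_pos'],s['tool_rot'],s['contact_force'],s['torque'],s['opening'])
c=robot.read_camera('wrist');save('w5.png',c['img'])
for n in('scene','side'):
    c=robot.read_camera(n);xy=s['tool_pos'][:2];print(n,mark(c,None,xy,.1255))
E
```

```text
[ 0.51850785 -0.05336199  0.10144543] [ 3.14037476e+00 -4.11709359e-04  9.03921472e-01] [ 0.60737951 -0.25385037  4.02090448] [-0.06378379 -0.12367451  0.11180059] 0.05457524344978625
scene None
side (26, np.float64(-154.0), np.float64(0.0146))
```

Call:
apply_moves(
  motion="0 0 0 -0.03 0 0 -0.115;0 0 0 -0.03 0 0 -0.115;0 0 0 -0.03 0 0 -0.115;0 0 0 -0.03 0 0 -0.115;0 0 0 -0.03 0 0 -0.115;0 0 0 -0.02 0 0 -0.115;0 0 0 0 0 0 -0.115;0 0 0 0 0 0 -0.115;0 0 0 0 0 0 0",
)

```text
time: 15.0
tool_pos: [0.5175, -0.0531, 0.1022]
tool_rot: [-3.14, -0.001, 1.823]
contact_force: [-0.7, 0.1, -0.7]
opening: 0.0544
grip_force: 50.0
```

```bash
python3 - <<'E'
from h import *
s=robot.observe();print(s['tool_pos'],s['tool_rot'],s['contact_force'],s['torque'],s['opening'],s['qpos'].round(2))
a=[]
for n in('scene','side','wrist'):
    c=robot.read_camera(n);xy=s['tool_pos'][:2];u,v=proj(c,[*xy,.1],s)[0].astype(int);print(n,u,v)
    a.append(cv2.resize(c['img'][max(0,v-40):v+40,u-33:u+33],(265,320),interpolation=2))
save('v5.png',np.hstack(a))
E
```

```text
[ 0.5174867  -0.05308701  0.1021672 ] [-3.14023129e+00 -6.97714264e-04  1.82254831e+00] [-0.6557611   0.12746108 -0.73178404] [ 0.03926989 -0.11675552  0.01234732] 0.05438232594545729 [-0.25  0.47  1.71 -0.    0.97 -0.5 ]
scene 314 215
side 337 163
wrist 323 249
```

View pics/v5.png

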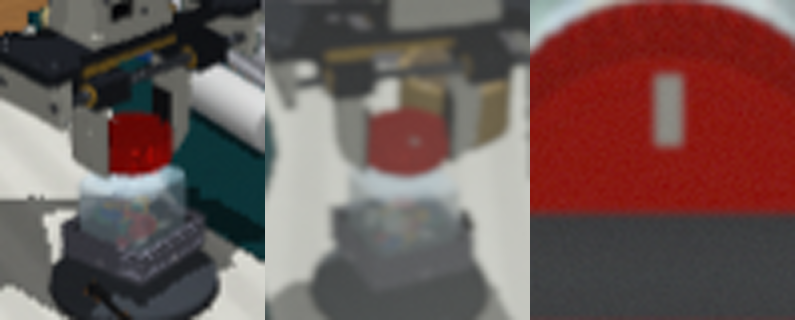

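Wrist view: the mark still lies along the tool x axis, so the cap turned with the gripper (80°, no slip) and the torque is now near zero. Lifting gently.

Call:
apply_moves(
  motion="0 0 0 -0.1 0 0 0;0 0 0 -0.1 0 0 0;0 0 0 -0.1 0 0 0;0 0 0 0 0 0 0",
)

```text
time: 15.65
tool_pos: [0.518, -0.0532, 0.1058]
tool_rot: [3.142, -0.0, 1.825]
contact_force: [0.2, 0.4, -1.1]
opening: 0.0544
grip_force: 50.0
```

Call:
apply_moves(
  motion="0 0 0 -0.4 0 0 0;0 0 0 -0.5 0 0 0;0 0 0 -0.8 0 0 0;0 0 0 -0.8 0 0 0;0 0 0 -0.5 0 0 0;0 0 0 0 0 0 0;0 0 0 0 0 0 0;0 0 0 0 0 0 0",
)

```text
time: 16.65
tool_pos: [0.5179, -0.0532, 0.1354]
tool_rot: [-3.141, -0.0, 1.825]
contact_force: [0.4, -0.3, -0.8]
opening: 0.0548
grip_force: 50.0
```

```bash
python3 - <<'E'
from h import *
s=robot.observe();print(s['tool_pos'],s['tool_rot'],s['contact_force'],s['torque'],s['opening'])
a=[]
for n in('scene','side'):
    c=robot.read_camera(n);xy=s['tool_pos'][:2];u,v=proj(c,[*xy,.1])[0].astype(int)
    a.append(cv2.resize(c['img'][v-50:v+50,u-50:u+50],(400,400),interpolation=2))
save('v6.png',np.hstack(a))
E
```

```text
[ 0.517875   -0.05320045  0.13542667] [-3.14107628e+00 -2.14131297e-04  1.82474450e+00] [ 0.3985922  -0.29678024 -0.80391623] [ 0.0290339  -0.1016739   0.03449384] 0.05476599100365395
```

View pics/v6.png

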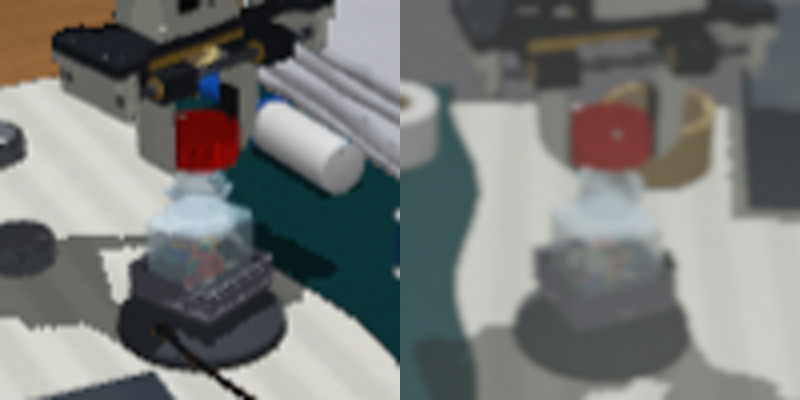

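Both views show the jar still seated with its neck open. The cap is level above it: TCP is 35 mm above the closed grip, which puts the cap's lower edge about 18 mm above the rim.

```bash
python3 -c "
from cell import robot
print(robot.hand_in())"
```

```text
the job is handed in; nothing more can be done
None
```

The job is handed in: the jar is seated in the holder, and the cap was turned 80° counter-clockwise and is held level in the gripper, straight over the mouth with its lower edge about 18 mm above the rim. The hand-in call did not return a verdict.

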